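# Pack the gap under the dryer duct's support shoe

## Robot

A 7-joint arm with a two-finger parallel gripper is mounted at the origin on the work surface. World frame = base frame: x ahead of the robot, y to its left, z up, the work surface at z = 0. Lengths are in m, angles in degrees, forces in N, time in s.
With the tool pointing down it reaches from about 0.425 to 0.875 m from the base axis. Payload 4.7 kg.
Tool frame: the origin (TCP) lies midway between the tips of the shut fingers; the grasp point (between the pads) lies 19 mm behind it; z points along the fingers, y is the direction in which the jaws open and shut (so a half turn about z gives the same grasp; the last joint's range is limited). The gripper opens to 87 mm and grips with 3 to 60 N. Pads are 19 mm wide; open, the fingers measure 117 mm over their backs; the gripper's body (75 mm by 190 mm) begins 51 mm behind the grasp point.
Start: joints at [-62.447, 18.392, -4.016, 83.108, 1.295, 78.541, -3.26], TCP at [0.293, 0.58, 0.223] pointing down, gripper open.
Joint ranges: [-163.93, 163.93], [-17.29, 119.83], [-79.2, 71.16], [3.27, 140.29], [-89.18, 269.18], [5.43, 117.66], [-154.24, 154.24]. Speed limits (degrees/s): [147.25, 147.25, 180, 180, 180, 180, 180].

## Interface

Orientations are given as [roll, pitch, yaw] about the fixed x, y, z axes, in that order (R = Rz(yaw) Ry(pitch) Rx(roll)).
In Python, from cell import env gives the robot as it stands. The module is installed in compiled form; this text tells all that it offers.
- The arm moves only by the tool servo_tool, never from a script. Its argument "plan" is a list of rows, each a list of 3 entries, a list of its own where there are three numbers: the opening, from 0 (shut) to 1 (fully open), then the shift along the tool's x, y, z in cm, then the turn, a rotation vector about the tool's x, y, z in degrees. A call has 1 to 20 rows; each row shifts and turns the pose as measured when the row begins, along the tool's axes as they then stand; what a row does not reach is not made up. A row lasts 1/12 s, in which the tool goes at most 41.7 mm and 7.16 degrees, less where a joint would pass 70% of its speed; a pose out of reach is approached as far as the arm can. A call is refused whole if a number of a shift passes 4.17 or a number of a turn 7.16, either way. A call with a gripper value outside its range is refused whole. The fingers move at their own pace and stop on an object; "force" is the grip in N (left out, the last holds). Time passes only in rows, so rows that do not move let the fingers close. It gives the time, the measured TCP pose, the force and the opening at its end, in the units of the state.
- env.get_obs(): the state, without advancing time (a new reading comes with each control period).
- env.read_camera(name): name is "scene" or "top"; returns a dict with "image" (400x640x3 uint8, blue, green, red), "fx", "fy", "cx", "cy" (pixels), "rvec" (rotation vector, rad) and "tvec" (3), from world to camera coordinates, as OpenCV has them. Camera axes: x right, y down, z forward; pixel columns grow to the right and rows downward; lengths in m; the calibration is good to about 2 mm. A picture is of the moment at which its call begins. There is no depth.
- env.sign_off(): hands the job in, once; it reports no verdict.
The state is a dict: "time_s": time; "qpos": joint angles; "joint_velocities": joint speeds; "effort": joint torques, N m; "tool_pos": TCP position; "tool_rot": TCP orientation; "force": force on the tool from outside, world axes, zero at the start; "wrist_torque": the same for the moment, N m; "grip_width": finger opening in m.
Only numpy, scipy, OpenCV 4.12 (cv2) and the standard library are available. Lean on these libraries where they do the work, as an engineer would, in place of code of your own. Each camera call takes 0.05 s, during which the arm holds its last target. There are 200 camera calls.

## Task

The shoe of the support saddle under the dryer's vent duct has been left hanging clear of the ledge, so the duct rattles: find by feel how big the gap is, choose the two plastic packers that together just take it up (the thinnest pair the shoe really bears on, nipping its rubber mount but not crushing it), and slide them in from the robot's side, one on top of the other and square, until they lie under the whole of the sole, without forcing anything. Leave the two spare packers lying flat on the ledge clear of the saddle, and leave the cup, funnel and brush where they are.

Things in the scene. Friction and masses are not known exactly. Their poses are not given: they have to be found in the camera images.
- duct: The dryer's rigid metal vent duct, fixed: a horizontal round pipe 102 mm in diameter that crosses the whole ledge from left to right. Origin on the ledge straight below the pipe's axis; y along the pipe, x across it, away from the robot. The pipe's axis is 117 mm above the ledge (it spans 66 to 168 mm).
- saddle: Support saddle clipped round the duct, fixed: two dark bands and, below the pipe, a steel plate 64 x 100 x 5 mm (underside 60 mm above the ledge) from which a black-soled shoe hangs on a rubber bush. Origin on the ledge straight below the middle of the shoe; x across the duct, away from the robot; y along the duct.
- shoe_mouth (a point): Point on the ledge below the shoe's near edge, 53 mm before its middle. The flat sole is 60 mm (x) by 80 mm (y); lips 24 mm long at its near and far edges turn up at 20 degrees. The sole hangs 19.5 to 35.5 mm above the ledge; no pose tells how high: feel for it. It lifts freely: 1.5 N to start, 1 N more per mm, hard stop at 6 mm; over 5 mm is crushed.
- packer9_mid (a point): The yellow plastic packer, a loose flat slab 170 mm long (x), 50 mm wide (y) and 9 mm thick (73 g or so), lying flat on the ledge with its length roughly across the duct. The point is its centre, half-way up; z is up. There is one packer each of 9 (yellow), 13 (blue), 17 (green) and 21 mm (red).
- packer13_mid (a point): The blue plastic packer, a loose flat slab 170 mm long (x), 50 mm wide (y) and 13 mm thick (105 g or so), lying flat on the ledge with its length roughly across the duct. The point is its centre, half-way up; z is up. There is one packer each of 9 (yellow), 13 (blue), 17 (green) and 21 mm (red).
- packer17_mid (a point): The green plastic packer, a loose flat slab 170 mm long (x), 50 mm wide (y) and 17 mm thick (137 g or so), lying flat on the ledge with its length roughly across the duct. The point is its centre, half-way up; z is up. There is one packer each of 9 (yellow), 13 (blue), 17 (green) and 21 mm (red).
- packer21_mid (a point): The red plastic packer, a loose flat slab 170 mm long (x), 50 mm wide (y) and 21 mm thick (170 g or so), lying flat on the ledge with its length roughly across the duct. The point is its centre, half-way up; z is up. There is one packer each of 9 (yellow), 13 (blue), 17 (green) and 21 mm (red).
- cup: Glass measuring cup with a handle, 84 mm wide and 100 mm high, beyond the duct. Origin at the centre of its underside. Bystander.
- funnel: Grey funnel standing mouth down, 104 mm wide and 105 mm high, at the right end of the work. Origin at the centre of its underside. Bystander.
- brush: Stainless lint brush lying bristles down, 212 mm long (x, handle to -x), 45 mm wide and 24 mm high, at the left end of the work. Origin on the ledge, near the middle of its length. Bystander.
Not all that is in view belongs to the job. Of the things that look like the part that bears packer13_mid, take the one that is nearest to the robot's base at the start.

How it is judged:
By the outcome, as a careful person would: the job done as asked, in the order asked, and still so for the second after the job is handed in, with the robot touching nothing.
It also fails if it takes over 72 s, if anything falls off the work surface, if the arm or the gripper's body presses on something with over 40 N, if the wrist force passes 120 N, or if a joint passes its speed limit or range.

## Working session

There is one attempt and no reset: what is moved stays moved. The work goes in short steps, Python scripts to look and compute and a tool call to move; the robot and the scene stay as the last step left them, time stands still between calls to the robot, and variables do not carry over. Pictures are saved under pics/ and viewed, about 8 in all and at most 12, crops included, and the job is handed in when it is done.

Besides the shell and the picture viewer there is one more tool, called after ">>>" in YAML: its name, and indented under it one key for each argument. servo_tool: Moves the arm, as the interface text tells. Its arguments: {"type":"object","properties":{"plan":{"type":"array"},"force":{"type":"number"}},"required":["plan"]}

```bash
mkdir -p pics; cat > h.py <<'E'
import numpy as np,cv2
from cell import env
def cam(n):
    c=env.read_camera(n);R,_=cv2.Rodrigues(np.array(c["rvec"],float));c["R"]=R;c["t"]=np.array(c["tvec"],float).ravel();return c
def ray(c,u,v,z):
    d=c["R"].T@np.array([(u-c["cx"])/c["fx"],(v-c["cy"])/c["fy"],1]);o=-c["R"].T@c["t"]
    return o+d*(z-o[2])/d[2]
def proj(c,p):
    q=c["R"]@np.array(p)+c["t"];return c["fx"]*q[0]/q[2]+c["cx"],c["fy"]*q[1]/q[2]+c["cy"]
E
python3 - <<'E'
from h import *
for n in("top","scene"):
    c=cam(n);cv2.imwrite(f"pics/{n}0.png",c["image"]);print(n,-c["R"].T@c["t"],c["R"][2],c["fx"])
o=env.get_obs();print(o)
E
```

```text
top [0.18495451 0.05234079 1.74516616] [ 0.20783303 -0.00864555 -0.97812611] 445.48929561147304
scene [ 1.71116646 -0.12775587  1.76545069] [-0.55871552  0.09628636 -0.82375112] 497.4432857321176
{'time_s': 0.1, 'qpos': array([-62.4480741 ,  18.43316218,  -4.0159947 ,  83.16927773,
         1.29561785,  78.54075581,  -3.25865348]), 'joint_velocities': array([-0.13850256, -0.13848688,  0.10399391, -0.09412571, -0.12520304,
       -0.01410351,  0.03107602]), 'effort': array([-5.78626009e-05, -4.92572987e+01, -4.05622115e-01, -3.13396168e+01,
       -6.41661091e-02,  3.95454594e-02,  1.09722093e-04]), 'tool_pos': array([0.29231993, 0.57999365, 0.22157769]), 'tool_rot': array([-1.79902074e+02,  6.00612437e-03,  1.53259613e+02]), 'force': array([-0.72779846, -0.0646152 ,  0.16409948]), 'wrist_torque': array([-0.00335011, -0.01340091,  0.03061374]), 'grip_width': 0.08719841310385515}
```

View pics/top0.png

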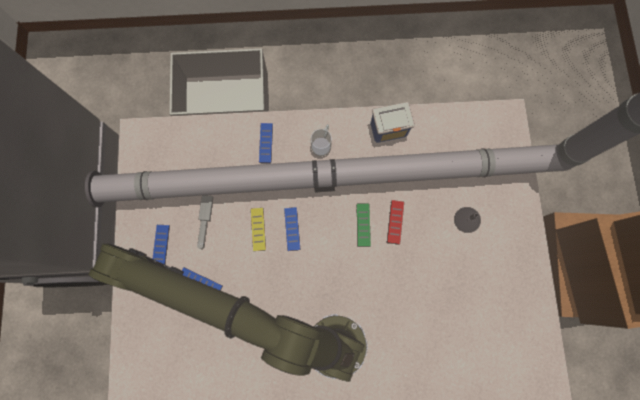

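View pics/scene0.png

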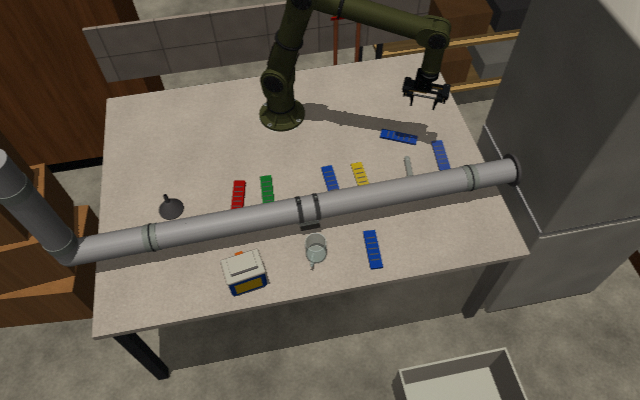

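```bash
cat >> h.py <<'E'
HS={"y":(20,35,9),"b":(105,125,13),"g":(50,85,17),"r":(0,6,21)}
def packs(c,base=0):
    hsv=cv2.cvtColor(c["image"],cv2.COLOR_BGR2HSV);out=[]
    for k,(a,b,t) in HS.items():
        m=cv2.inRange(hsv,(a,130,50),(b,255,255))
        m=cv2.morphologyEx(m,cv2.MORPH_CLOSE,np.ones((5,5)))
        for q in cv2.findContours(m,cv2.RETR_EXTERNAL,cv2.CHAIN_APPROX_NONE)[0]:
            if cv2.contourArea(q)<80: continue
            P=np.array([ray(c,*p[0],t/1000+base)[:2] for p in q]).astype(np.float32)*1000
            r=cv2.minAreaRect(P);bx=cv2.boxPoints(r)
            e=max((bx[1]-bx[0],bx[2]-bx[1]),key=np.linalg.norm);an=np.degrees(np.arctan2(e[1],e[0]));an=(an+90)%180-90
            out.append((k,np.round(r[0],1),np.round(sorted(r[1]),0),round(an,1),round(float(np.hypot(*r[0])))))
    return out
E
python3 - <<'E'
from h import *
for n in("top","scene"):
    c=cam(n);print(n)
    for p in packs(c): print(*p)
    hsv=cv2.cvtColor(c["image"],cv2.COLOR_BGR2HSV)
    if n=="top":
        for p in [(324,162),(324,188),(314,175),(335,175),(467,220),(321,143)]: print(p,ray(c,*p,.168),ray(c,*p,0))
    im=c["image"];cr=im[120:260,230:430] if n=="top" else im[150:260,220:420]
    cv2.imwrite(f"pics/{n}1.png",cv2.resize(cr,None,fx=4,fy=4,interpolation=cv2.INTER_CUBIC))
E
```

```text
top
y [456.6 281.4] [ 43. 162.] 1.6 536
b [271.8 503.6] [ 22. 161.] 62.3 572
b [417.3 661. ] [ 43. 141.] -5.5 782
b [451.3 147.5] [ 40. 159.] 2.3 475
b [811.3 240.9] [ 40. 160.] -3.9 846
r [ 455.2 -258.8] [ 46. 166.] -10.8 524
(324, 162) [0.66758159 0.01022228 0.168     ] [ 7.18991112e-01  5.73580450e-03 -2.22044605e-16]
(324, 188) [0.56903998 0.01559945 0.168     ] [0.60995283 0.01168576 0.        ]
(314, 175) [0.61992576 0.04953467 0.168     ] [0.66625897 0.04923576 0.        ]
(335, 175) [ 0.61588428 -0.02733552  0.168     ] [ 0.661787   -0.03582265  0.        ]
(467, 220) [ 0.42429021 -0.48991118  0.168     ] [ 0.44978429 -0.54767195  0.        ]
(321, 143) [0.74177232 0.01736011 0.168     ] [0.80108465 0.01363396 0.        ]
scene
y [ 869.5 -262.5] [ 34. 100.] -80.0 908
y [434.6 281.3] [ 48. 126.] 1.5 518
b [ 869.  -263.8] [ 49. 136.] -82.1 908
b [814.3 240.7] [ 48. 172.] -4.3 849
b [432.6 145.8] [ 47. 131.] 2.7 456
b [409.1 662.3] [ 47. 167.] -5.5 778
b [265.8 509.2] [ 56. 165.] 62.8 574
g [ 438.1 -131.3] [ 46. 141.] -2.4 457
r [ 443.7 -255.7] [ 51. 146.] -10.8 512
```

View pics/top1.png

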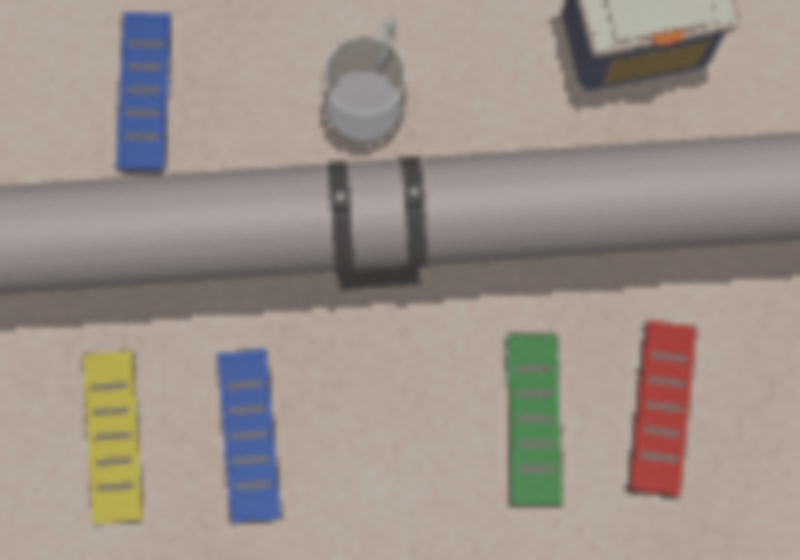

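View pics/scene1.png

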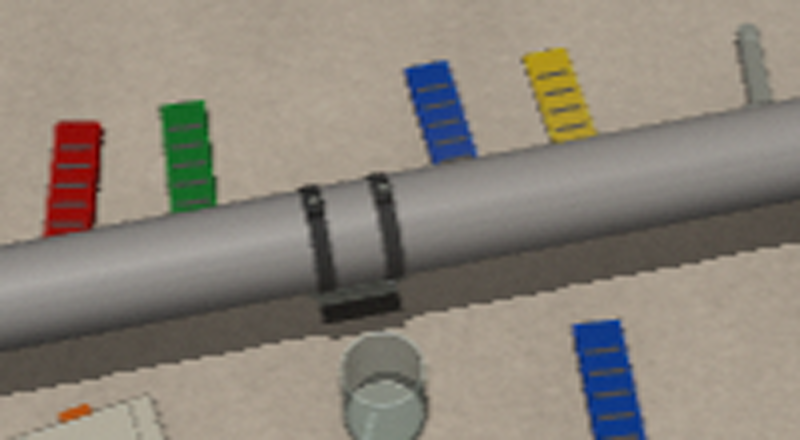

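```bash
sed -i 's/"g":(50,85,17)/"g":(45,95,17)/' h.py; python3 - <<'E'
from h import *
c=cam("top");s=cam("scene")
def bis(c,u,a,b,z):
    f=lambda v:np.array([(u-c["cx"])/c["fx"],(v-c["cy"])/c["fy"],1])
    d=sum(f(v)/np.linalg.norm(f(v)) for v in(a,b));d=c["R"].T@d;o=-c["R"].T@c["t"];return o+d*(z-o[2])/d[2]
A=bis(c,230,166.5,192,.117);B=bis(c,430,153.75,180,.117);print("axis",A,B,"yaw",np.degrees(np.arctan2(-(A-B)[0],(A-B)[1])))
A2=bis(s,220,150+245/4,150+350/4,.117);B2=bis(s,420,150+105/4,150+210/4,.117);print("axis scene",A2,B2)
for z in(.03,.036,.042):
    print(z,"near",ray(c,315.5,191.7,z),ray(c,335,190.3,z)," far",ray(s,301.3,230.5,z),ray(s,320.5,226.8,z))
print("bolts",ray(c,315,169.2,.168),ray(c,333.2,167.5,.168))
print([p for p in packs(c) if p[0] in'gr'])
E
```

```text
axis [0.63398048 0.36721565 0.117     ] [ 0.64265969 -0.39199697  0.117     ] yaw 0.6549682312887654
axis scene [ 0.64418355 -0.33322346  0.117     ] [0.64357299 0.47607504 0.117     ]
0.03 near [0.58937579 0.04677231 0.03      ] [ 0.59101415 -0.03057008  0.03      ]  far [ 0.6843139  -0.02304113  0.03      ] [0.68302433 0.05647988 0.03      ]
0.036 near [0.58796105 0.04679179 0.036     ] [ 0.58959367 -0.03028004  0.036     ]  far [ 0.68786405 -0.02340316  0.036     ] [0.68657894 0.05584291 0.036     ]
0.042 near [0.5865463  0.04681127 0.042     ] [ 0.58817319 -0.02999     0.042     ]  far [ 0.6914142 -0.0237652  0.042    ] [0.69013355 0.05520595 0.042     ]
bolts [0.64178247 0.04476355 0.168     ] [ 0.64475065 -0.02242644  0.168     ]
[('r', array([ 454.9, -258.8]), array([ 46., 165.]), np.float32(-10.8), 523)]
```

>>> servo_tool:
  plan:
    - [1, [0, -4, 0], [0, 0, -7]]
    - [1, [0, -4, 0], [0, 0, -7]]
    - [1, [0, -4, 0], [0, 0, -7]]
    - [1, [0, -4, 0], [0, 0, -6]]

```text
time_s: 0.63
tool_pos: [0.2455, 0.4297, 0.2149]
tool_rot: [-179.7, -0.3, -178.6]
force: [0.5, -0.9, 0.7]
grip_width: 0.0867
```

>>> servo_tool:
  plan:
    - [1, [-2.9, -2.9, 0], [0, 0, 0]]
    - [1, [-2.9, -2.9, 0], [0, 0, 0]]
    - [1, [-2.9, -2.9, 0], [0, 0, 0]]
    - [1, [-2.9, -2.9, 2], [0, 0, 0]]
    - [1, [-2.6, -2.6, 3], [0, 0, 0]]
    - [1, [0, 0, 2], [0, 0, 0]]
    - [1, [0, 0, 0], [0, 0, 0]]

```text
time_s: 1.22
tool_pos: [0.3889, 0.2844, 0.1511]
tool_rot: [-179.9, 0.0, -178.2]
force: [0.3, 0.4, -0.6]
grip_width: 0.0872
```

```bash
cat >> h.py <<'E'
from scipy.spatial.transform import Rotation as Ro
def go(x,y,z,yaw=None):
    o=env.get_obs();R=Ro.from_euler("xyz",o["tool_rot"],degrees=True)
    d=R.inv().apply(np.array([x,y,z])-o["tool_pos"])*100
    T=Ro.from_euler("xyz",[180,0,180+(yaw or 0)],degrees=True)
    print("t",o["time_s"],"pos",o["tool_pos"].round(4),"rot",o["tool_rot"].round(1),"shift cm",d.round(2),"turn",np.degrees((R.inv()*T).as_rotvec()).round(1))
E
python3 -c "
from h import *
go(.398,.280,.004,1.6)
c=cam('top')
for p in packs(c):print(*p)
hsv=cv2.cvtColor(c['image'],cv2.COLOR_BGR2HSV);print(hsv[225,360:368])
cv2.imwrite('pics/t2.png',cv2.resize(c['image'][150:300,180:380],None,fx=4,fy=4))"
```

```text
t 1.2167 pos [0.3889 0.2844 0.1511] rot [-179.9    0.  -178.2] shift cm [-0.88 -0.46 14.71] turn [-0.1  0.   0.2]
y [501.9 281.2] [43. 69.] -1.2 575
b [262.4 508.4] [ 41. 161.] 62.5 572
b [408.9 662. ] [ 43. 158.] -5.6 778
b [450.4 147.5] [ 41. 161.] 2.3 474
b [811.3 241.3] [ 40. 160.] -4.3 846
r [ 454.9 -258.8] [ 46. 165.] -10.8 523
[[ 57  55 121]
 [ 55  53 121]
 [ 57  53 124]
 [ 55  52 122]
 [ 56  52 122]
 [ 55  53 121]
 [ 56  51 120]
 [ 58  58 123]]
```

View pics/t2.png

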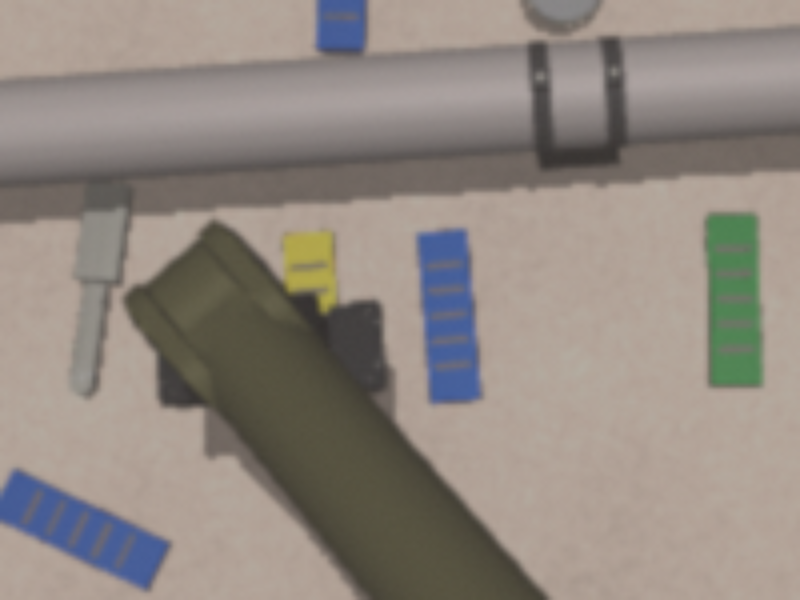

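>>> servo_tool:
  plan:
    - [1, [-0.45, -0.25, 4], [0, 0, 0]]
    - [1, [-0.45, -0.2, 4], [0, 0, 0]]
    - [1, [0, 0, 3.5], [0, 0, 0]]
    - [1, [0, 0, 2], [0, 0, 0]]
    - [1, [0, 0, 1], [0, 0, 0]]
    - [1, [0, 0, 0.4], [0, 0, 0]]

```text
time_s: 1.77
tool_pos: [0.4041, 0.293, 0.0104]
tool_rot: [179.2, 1.0, -177.7]
force: [-0.2, 0.3, 0.7]
grip_width: 0.0868
```

```bash
python3 -c "
from h import *
go(.398,.280,.004,1.6)"
```

```text
t 1.7667 pos [0.4041 0.293  0.0104] rot [ 179.2    1.  -177.7] shift cm [ 0.67 -1.29  0.61] turn [0.8 1.  0.7]
```

>>> servo_tool:
  plan:
    - [1, [0.4, -0.7, 0.1], [0.8, 1, 0.3]]
    - [1, [0.3, -0.6, 0.3], [0, 0, 0]]
    - [1, [0, 0, 0.2], [0, 0, 0]]
    - [1, [0, 0, 0], [0, 0, 0]]

```text
time_s: 2.1
tool_pos: [0.3985, 0.2828, 0.0081]
tool_rot: [179.8, 0.1, -177.8]
force: [0.6, -0.5, 0.1]
grip_width: 0.087
```

```bash
python3 -c "
from h import *
go(.398,.280,.004,1.6)"
```

```text
t 2.1 pos [0.3985 0.2828 0.0081] rot [ 1.798e+02  1.000e-01 -1.778e+02] shift cm [ 0.06 -0.28  0.41] turn [0.2 0.1 0.6]
```

>>> servo_tool:
  plan:
    - [1, [0, -0.28, 0.4], [0.2, 0, 0.6]]
    - [1, [0, 0, 0.3], [0, 0, 0]]
    - [0.45, [0, 0, 0], [0, 0, 0]]
    - [0.45, [0, 0, 0], [0, 0, 0]]
    - [0.45, [0, 0, 0], [0, 0, 0]]
    - [0.45, [0, 0, 0], [0, 0, 0]]
    - [0.45, [0, 0, 0], [0, 0, 0]]
  force: 40

```text
time_s: 2.68
tool_pos: [0.4008, 0.2812, 0.0036]
tool_rot: [179.8, 0.4, -178.5]
force: [0.5, -0.2, 0.9]
grip_width: 0.0615
```

>>> servo_tool:
  plan:
    - [0.4, [0, 0, 0], [0, 0, 0]]
    - [0.4, [0, 0, 0], [0, 0, 0]]
    - [0.4, [0, 0, 0], [0, 0, 0]]
    - [0.4, [0, 0, 0], [0, 0, 0]]

```text
time_s: 3.02
tool_pos: [0.4008, 0.2812, 0.0036]
tool_rot: [179.8, 0.4, -178.5]
force: [0.8, 0.9, 0.4]
grip_width: 0.0491
```

>>> servo_tool:
  plan:
    - [0.4, [0, 0, -2], [0, 0, 0]]
    - [0.4, [-1.7, 0, -2], [0, 0, 0]]
    - [0.4, [-1.7, -1, 0], [0, 0, 0]]
    - [0.4, [0, -3, 0], [0, 0, 0]]
    - [0.4, [0, -3, 0], [0, 0, 0]]
    - [0.4, [0, -3, 0], [0, 0, 0]]
    - [0.4, [0, -3, 0], [0, 0, 0]]
    - [0.4, [0, -3, 0], [0, 0, 0]]
    - [0.4, [0, -3, 0], [0, 0, 0]]
    - [0.4, [0, -3, 0], [0, 0, 0]]
    - [0.4, [0, -2, 0], [0, 0, 0]]
    - [0.4, [0, 0, 0], [0, 0, 0]]

```text
time_s: 4.02
tool_pos: [0.4414, 0.0341, 0.0434]
tool_rot: [179.8, 0.3, -178.0]
force: [0.5, -0.3, -1.6]
grip_width: 0.0493
```

```bash
python3 -c "
from h import *
go(.434,.011,.012,.7)"
```

```text
t 4.0167 pos [0.4414 0.0341 0.0434] rot [ 179.8    0.3 -178. ] shift cm [ 0.84 -2.3   3.12] turn [0.2 0.3 1.3]
```

>>> servo_tool:
  plan:
    - [0.4, [0.6, -1.2, 1.2], [0, 0, 1.3]]
    - [0.4, [0.2, -1.1, 1.2], [0, 0, 0]]
    - [0.4, [0, 0, 0.8], [0, 0, 0]]
    - [0.4, [0, 0, 0.4], [0, 0, 0]]
    - [0.4, [0, 0, 0], [0, 0, 0]]

```text
time_s: 4.43
tool_pos: [0.4345, 0.0113, 0.0063]
tool_rot: [179.6, 0.4, -179.6]
force: [-0.3, 0.0, -0.1]
grip_width: 0.0495
```

```bash
python3 -c "
from h import *
go(.514,.011,.008,.7)
c=cam('top');cv2.imwrite('pics/t3.png',cv2.resize(c['image'][150:250,270:390],None,fx=6,fy=6))"
```

```text
t 4.4333 pos [0.4345 0.0113 0.0063] rot [ 179.6    0.4 -179.6] shift cm [-7.95 -0.1  -0.11] turn [ 0.4  0.4 -0.3]
```

View pics/t3.png

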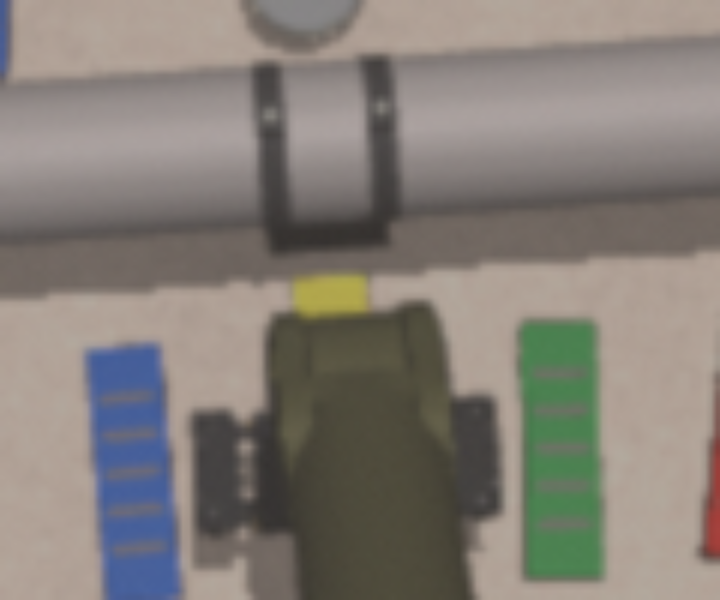

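>>> servo_tool:
  plan:
    - [0.4, [-2, 0, 0], [0, 0, 0]]
    - [0.4, [-2, 0, 0], [0, 0, 0]]
    - [0.4, [-2, 0, 0], [0, 0, 0]]
    - [0.4, [-1.5, 0, 0], [0, 0, 0]]
    - [0.4, [-0.5, 0, 0], [0, 0, 0]]
    - [0.4, [0, 0, 0], [0, 0, 0]]

```text
time_s: 4.98
tool_pos: [0.519, 0.0203, 0.0085]
tool_rot: [179.5, 0.5, -178.9]
force: [-0.1, 0.4, -0.6]
grip_width: 0.0494
```

```bash
python3 -c "
from h import *
go(.514,.011,.004,.7);print(env.get_obs()['force'])"
```

```text
t 4.9833 pos [0.519  0.0203 0.0085] rot [ 179.5    0.5 -178.9] shift cm [ 0.53 -0.92  0.44] turn [0.6 0.5 0.4]
[-0.05786541  0.39636741 -0.63314518]
```

>>> servo_tool:
  plan:
    - [0.4, [0.3, -0.5, -0.2], [0.3, 0, 0.4]]
    - [0.4, [0.2, -0.5, -0.2], [0, 0, 0]]
    - [0.4, [0, 0, 0], [0, 0, 0]]
    - [0.4, [0, 0, 0], [0, 0, 0]]

```text
time_s: 5.32
tool_pos: [0.5108, 0.0106, 0.0127]
tool_rot: [179.7, 0.3, -179.3]
force: [-0.4, -0.1, -0.8]
grip_width: 0.0491
```

>>> servo_tool:
  plan:
    - [0.4, [0, 0, -0.2], [0, 0, 0]]
    - [0.4, [0, 0, 0], [0, 0, 0]]
    - [0.4, [0, 0, 0], [0, 0, 0]]

```text
time_s: 5.57
tool_pos: [0.5093, 0.0103, 0.0152]
tool_rot: [179.7, 0.3, -179.3]
force: [-0.7, -0.3, -0.6]
grip_width: 0.0493
```

>>> servo_tool:
  plan:
    - [0.4, [0, 0, -0.2], [0, 0, 0]]
    - [0.4, [0, 0, 0], [0, 0, 0]]
    - [0.4, [0, 0, 0], [0, 0, 0]]

```text
time_s: 5.82
tool_pos: [0.5091, 0.0104, 0.0175]
tool_rot: [179.7, 0.3, -179.3]
force: [-0.3, -0.3, -0.3]
grip_width: 0.0491
```

>>> servo_tool:
  plan:
    - [0.4, [0, 0, -0.2], [0, 0, 0]]
    - [0.4, [0, 0, 0], [0, 0, 0]]
    - [0.4, [0, 0, 0], [0, 0, 0]]

```text
time_s: 6.07
tool_pos: [0.5092, 0.0105, 0.0197]
tool_rot: [179.7, 0.3, -179.3]
force: [1.2, -0.1, -0.4]
grip_width: 0.0492
```

>>> servo_tool:
  plan:
    - [0.4, [0, 0, -0.2], [0, 0, 0]]
    - [0.4, [0, 0, 0], [0, 0, 0]]
    - [0.4, [0, 0, 0], [0, 0, 0]]

```text
time_s: 6.32
tool_pos: [0.5092, 0.0105, 0.0218]
tool_rot: [179.7, 0.3, -179.3]
force: [-0.6, -0.1, -0.9]
grip_width: 0.0498
```

>>> servo_tool:
  plan:
    - [0.4, [0, 0, -0.2], [0, 0, 0]]
    - [0.4, [0, 0, 0], [0, 0, 0]]
    - [0.4, [0, 0, 0], [0, 0, 0]]

```text
time_s: 6.57
tool_pos: [0.5092, 0.0104, 0.024]
tool_rot: [179.7, 0.3, -179.3]
force: [-0.1, 1.1, -0.3]
grip_width: 0.0492
```

>>> servo_tool:
  plan:
    - [0.4, [0, 0, -0.15], [0, 0, 0]]
    - [0.4, [0, 0, 0], [0, 0, 0]]
    - [0.4, [0, 0, 0], [0, 0, 0]]

```text
time_s: 6.82
tool_pos: [0.5092, 0.0104, 0.0257]
tool_rot: [179.7, 0.3, -179.3]
force: [-0.8, -0.7, -0.7]
grip_width: 0.049
```

>>> servo_tool:
  plan:
    - [0.4, [0, 0, -0.15], [0, 0, 0]]
    - [0.4, [0, 0, 0], [0, 0, 0]]
    - [0.4, [0, 0, 0], [0, 0, 0]]

```text
time_s: 7.07
tool_pos: [0.5091, 0.0104, 0.0273]
tool_rot: [179.7, 0.3, -179.3]
force: [-0.4, 0.2, -0.2]
grip_width: 0.049
```

```bash
python3 -c "
from h import *
o=env.get_obs();print(o['force'],o['wrist_torque'],o['tool_pos'])
c=cam('scene');cv2.imwrite('pics/s2.png',cv2.resize(c['image'][170:260,260:370],None,fx=6,fy=6))"
```

```text
[-0.36057596  0.17104961 -0.24688418] [0.01768255 0.08695969 0.04974391] [0.50913269 0.01038035 0.0273419 ]
```

View pics/s2.png

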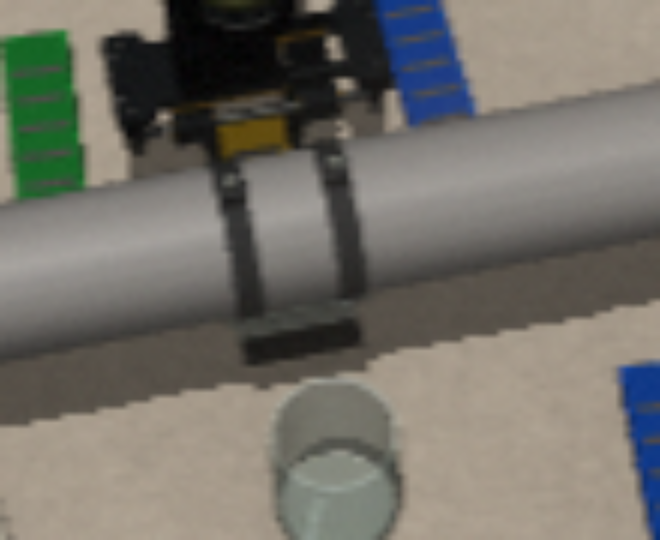

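>>> servo_tool:
  plan:
    - [0.4, [0, 0, -0.12], [0, 0, 0]]
    - [0.4, [0, 0, 0], [0, 0, 0]]
    - [0.4, [0, 0, 0], [0, 0, 0]]

```text
time_s: 7.37
tool_pos: [0.5089, 0.0104, 0.0285]
tool_rot: [179.7, 0.2, -179.3]
force: [0.7, -0.2, -1.6]
grip_width: 0.0491
```

```bash
python3 -c "
from h import *
o=env.get_obs();print(o['force'],o['wrist_torque'],o['tool_pos'])"
```

```text
[ 0.66575165 -0.2379763  -1.5804035 ] [ 0.03854605  0.04089606 -0.051219  ] [0.50893901 0.01040826 0.02846461]
```

>>> servo_tool:
  plan:
    - [0.4, [0, 0, -0.12], [0, 0, 0]]
    - [0.4, [0, 0, 0], [0, 0, 0]]
    - [0.4, [0, 0, 0], [0, 0, 0]]

```text
time_s: 7.62
tool_pos: [0.5087, 0.0103, 0.0295]
tool_rot: [179.7, 0.2, -179.3]
force: [0.7, 0.1, -2.3]
grip_width: 0.0494
```

```bash
python3 -c "
from h import *
o=env.get_obs();print(o['force'],o['wrist_torque'],o['tool_pos'])"
```

```text
[ 0.68649933  0.05982887 -2.29399389] [ 0.02825521  0.05060524 -0.05744902] [0.5086841  0.01034453 0.02945781]
```

>>> servo_tool:
  plan:
    - [0.4, [0, 0, -0.12], [0, 0, 0]]
    - [0.4, [0, 0, 0], [0, 0, 0]]
    - [0.4, [0, 0, 0], [0, 0, 0]]

```text
time_s: 7.87
tool_pos: [0.5084, 0.0103, 0.0305]
tool_rot: [179.7, 0.2, -179.3]
force: [-0.2, 0.1, -1.7]
grip_width: 0.049
```

```bash
python3 -c "
from h import *
o=env.get_obs();print(o['force'],o['wrist_torque'],o['tool_pos'])"
```

```text
[-0.21449587  0.13085337 -1.73668297] [ 0.01566375  0.10664366 -0.02572808] [0.50837762 0.01033692 0.03045607]
```

>>> servo_tool:
  plan:
    - [0.4, [0, 0, 0.7], [0, 0, 0]]
    - [0.4, [0, 0, 0.7], [0, 0, 0]]
    - [0.4, [0, 0, 0.6], [0, 0, 0]]
    - [0.4, [0, 0, 0], [0, 0, 0]]
    - [0.4, [0, 0, 0], [0, 0, 0]]
  force: 60

```text
time_s: 8.28
tool_pos: [0.5086, 0.0105, 0.0084]
tool_rot: [179.7, 0.2, -179.3]
force: [-0.1, 0.6, -1.0]
grip_width: 0.0491
```

>>> servo_tool:
  plan:
    - [0.4, [0, 0, 0.15], [0, 0, 0]]
    - [0.4, [0, 0, 0], [0, 0, 0]]
    - [0.4, [0, 0, 0], [0, 0, 0]]

```text
time_s: 8.53
tool_pos: [0.5085, 0.0104, 0.0065]
tool_rot: [179.7, 0.2, -179.3]
force: [0.8, -0.3, -1.4]
grip_width: 0.0491
```

>>> servo_tool:
  plan:
    - [0.4, [0, 0, 0.15], [0, 0, 0]]
    - [0.4, [0, 0, 0], [0, 0, 0]]
    - [0.4, [0, 0, 0], [0, 0, 0]]

```text
time_s: 8.78
tool_pos: [0.509, 0.0105, 0.0053]
tool_rot: [179.7, 0.2, -179.3]
force: [0.2, 0.0, -1.5]
grip_width: 0.0483
```

>>> servo_tool:
  plan:
    - [0.4, [0, 0, 0.15], [0, 0, 0]]
    - [0.4, [0, 0, 0], [0, 0, 0]]
    - [0.4, [0, 0, 0], [0, 0, 0]]

```text
time_s: 9.03
tool_pos: [0.5094, 0.0105, 0.004]
tool_rot: [179.7, 0.3, -179.3]
force: [-0.1, 0.3, -0.5]
grip_width: 0.0487
```

>>> servo_tool:
  plan:
    - [0.4, [0, 0, 0.15], [0, 0, 0]]
    - [0.4, [0, 0, 0], [0, 0, 0]]
    - [0.4, [0, 0, 0], [0, 0, 0]]

```text
time_s: 9.28
tool_pos: [0.5101, 0.0106, 0.0041]
tool_rot: [179.7, 0.3, -179.3]
force: [0.1, -0.8, 0.3]
grip_width: 0.0486
```

>>> servo_tool:
  plan:
    - [0.4, [0, 0, -0.6], [0, 0, 0]]
    - [0.4, [2, 0, 0], [0, 0, 0]]
    - [0.4, [2, 0, 0], [0, 0, 0]]
    - [0.4, [2, 0, 0], [0, 0, 0]]
    - [0.4, [1.5, 0, 0], [0, 0, 0]]
    - [0.4, [0, 0, -2], [0, 0, 0]]
    - [0.4, [0, 2, -2], [0, 0, 0]]
    - [0.4, [0, 4, 0], [0, 0, 0]]
    - [0.4, [0, 4, 0], [0, 0, 0]]
    - [0.4, [0, 4, 0], [0, 0, 0]]
    - [0.4, [0, 4, 0], [0, 0, 0]]
    - [0.4, [0.3, 4, 0], [0, 0, 0]]
    - [0.4, [0.6, 3, 0], [0, 0, 0]]
    - [0.4, [0.6, 2, 0], [0, 0, 0]]
    - [0.4, [0, 0, 0], [0, 0, 0]]

```text
time_s: 10.53
tool_pos: [0.415, 0.2908, 0.0578]
tool_rot: [179.3, 0.7, -179.9]
force: [0.7, -0.1, -0.1]
grip_width: 0.049
```

```bash
python3 -c "
from h import *
go(.405,.283,.005,1)"
```

```text
t 10.5333 pos [0.415  0.2908 0.0578] rot [ 179.3    0.7 -179.9] shift cm [ 1.06 -0.84  5.25] turn [ 0.7  0.7 -0.9]
```

>>> servo_tool:
  plan:
    - [0.4, [0, 0, 2.5], [0.7, 0.7, 0]]
    - [0.4, [0, 0, 1.6], [0, 0, 0]]
    - [0.4, [0, 0, 0.6], [0, 0, 0]]
    - [0.4, [0, 0, 0.3], [0, 0, 0]]
    - [0.4, [0, 0, 0.1], [0, 0, 0]]
    - [0.4, [0, 0, 0.1], [0, 0, 0]]

```text
time_s: 11.03
tool_pos: [0.4163, 0.2928, 0.0066]
tool_rot: [179.9, 0.2, -179.7]
force: [-0.0, -0.0, -1.1]
grip_width: 0.049
```

>>> servo_tool:
  plan:
    - [1, [0, 0, 0], [0, 0, 0]]
    - [1, [0, 0, 0], [0, 0, 0]]
    - [1, [0, 0, 0], [0, 0, 0]]
    - [1, [0, 0, 0], [0, 0, 0]]
    - [1, [0, 0, 0], [0, 0, 0]]
    - [1, [0, 0, -1.5], [0, 0, 0]]
    - [1, [0, 0, -4], [0, 0, 0]]
    - [1, [0, 0, -3], [0, 0, 0]]

```text
time_s: 11.7
tool_pos: [0.4142, 0.289, 0.0911]
tool_rot: [-179.7, -0.1, -179.9]
force: [0.7, 0.5, 1.9]
grip_width: 0.0856
```

```bash
sed -i 's/(a,130,50)/(a,90,50)/' h.py; python3 -c "
from h import *
go(.395,.145,.08,2.3)
c=cam('top')
for p in packs(c):print(*p)"
```

```text
t 11.7 pos [0.4142 0.289  0.0911] rot [-1.797e+02 -1.000e-01 -1.799e+02] shift cm [  1.94 -14.39   1.18] turn [-0.2 -0.1 -2.2]
y [518.2 293.4] [49. 80.] 1.5 596
b [262.6 508.6] [ 46. 164.] 62.2 572
b [408.6 662.2] [ 47. 165.] -5.6 778
b [450.2 147.6] [ 46. 165.] 2.6 474
b [811.3 240.6] [ 45. 160.] -1.7 846
g [ 451.3 -132.3] [ 43. 163.] -2.3 470
r [ 455.7 -259.9] [ 50. 169.] -10.6 525
```

>>> servo_tool:
  plan:
    - [1, [-0.6, -4, 0], [0, 0, 0]]
    - [1, [-0.6, -4, 0], [0, 0, 0]]
    - [1, [-0.6, -4, 0], [0, 0, 0]]
    - [1, [-0.6, -4, 0], [0, 0, 0]]
    - [1, [-0.6, -4, 0], [0, 0, 0]]
    - [1, [-0.6, -4, 0], [0, 0, 0]]
    - [1, [0, -4, 0], [0, 0, 0]]
    - [1, [0, -4, 0], [0, 0, 0]]
    - [1, [0, -4, 0], [0, 0, 2]]
    - [1, [0.6, -4, 0], [0, 0, 2]]
    - [1, [0.6, -4, 0], [0, 0, 2]]
    - [1, [0.6, -4, 0], [0, 0, 2]]
    - [1, [0.6, -3, 0], [0, 0, 2]]
    - [1, [0, 0, 0], [0, 0, 0]]

```text
time_s: 12.92
tool_pos: [0.428, -0.2305, 0.1004]
tool_rot: [179.1, 1.8, 170.3]
force: [0.1, -0.2, -0.7]
grip_width: 0.0873
```

```bash
python3 -c "
from h import *
go(.4016,-.2498,.004,-10.6)"
```

```text
t 12.9167 pos [ 0.428  -0.2305  0.1004] rot [179.1   1.8 170.3] shift cm [ 2.57 -2.5   9.53] turn [0.9 1.7 0.9]
```

>>> servo_tool:
  plan:
    - [1, [1.3, -1.2, 2], [0.9, 1.7, 0.9]]
    - [1, [1.2, -1.2, 2], [0, 0, 0]]
    - [1, [0, 0, 2], [0, 0, 0]]
    - [1, [0, 0, 0], [0, 0, 0]]

```text
time_s: 13.25
tool_pos: [0.4006, -0.2534, 0.0401]
tool_rot: [-180.0, 0.4, 169.0]
force: [-0.2, 1.0, -0.2]
grip_width: 0.0868
```

```bash
python3 -c "
from h import *
go(.4016,-.2498,.004,-10.6)"
```

```text
t 13.25 pos [ 0.4006 -0.2534  0.0401] rot [-180.     0.4  169. ] shift cm [0.   0.37 3.61] turn [-0.   0.4 -0.4]
```

>>> servo_tool:
  plan:
    - [1, [0, 0.3, 1.5], [0, 0.4, -0.4]]
    - [1, [0, 0, 1.2], [0, 0, 0]]
    - [1, [0, 0, 0.6], [0, 0, 0]]
    - [1, [0, 0, 0.2], [0, 0, 0]]
    - [0.4, [0, 0, 0], [0, 0, 0]]
    - [0.4, [0, 0, 0], [0, 0, 0]]
    - [0.4, [0, 0, 0], [0, 0, 0]]
    - [0.4, [0, 0, 0], [0, 0, 0]]
    - [0.4, [0, 0, 0], [0, 0, 0]]
    - [0.4, [0, 0, 0], [0, 0, 0]]
    - [0.4, [0, 0, 0], [0, 0, 0]]
    - [0.4, [0, 0, 0], [0, 0, 0]]
    - [0.4, [0, 0, 0], [0, 0, 0]]

```text
time_s: 14.33
tool_pos: [0.407, -0.2494, 0.01]
tool_rot: [180.0, 0.5, 169.6]
force: [-0.1, 1.3, -1.1]
grip_width: 0.0496
```

```bash
python3 -c "
from h import *
go(.4016,-.2498,.004,-10.6)"
```

```text
t 14.3333 pos [ 0.407  -0.2494  0.01  ] rot [180.    0.5 169.6] shift cm [ 0.53 -0.14  0.59] turn [0.  0.5 0.2]
```

>>> servo_tool:
  plan:
    - [0.4, [0, 0, -2], [0, 0, 0]]
    - [0.4, [-1, 0, -2], [0, 0, 0]]
    - [0.4, [-1, 1, 0], [0, 0, 0]]
    - [0.4, [0, 3, 0], [0, 0, -2]]
    - [0.4, [0, 3, 0], [0, 0, -2]]
    - [0.4, [0, 3, 0], [0, 0, -2]]
    - [0.4, [0, 3, 0], [0, 0, -2]]
    - [0.4, [0, 3, 0], [0, 0, -2]]
    - [0.4, [0, 3, 0], [0, 0, -1]]
    - [0.4, [0, 3, 0], [0, 0, 0]]
    - [0.4, [0, 2, 0], [0, 0, 0]]
    - [0.4, [0, 0, 0], [0, 0, 0]]

```text
time_s: 15.33
tool_pos: [0.4412, 0.002, 0.0427]
tool_rot: [180.0, -0.1, -179.0]
force: [-0.4, -0.4, -1.7]
grip_width: 0.0494
```

```bash
python3 -c "
from h import *
go(.430,.011,.011,.7)"
```

```text
t 15.3333 pos [0.4412 0.002  0.0427] rot [ 1.80e+02 -1.00e-01 -1.79e+02] shift cm [1.1  0.92 3.17] turn [ 0.  -0.1  0.3]
```

>>> servo_tool:
  plan:
    - [0.4, [0.6, 0.5, 1], [0, 0, 0.3]]
    - [0.4, [0.3, 0.4, 1], [0, 0, 0]]
    - [0.4, [0, 0, 0.8], [0, 0, 0]]
    - [0.4, [0, 0, 0.1], [0, 0, 0]]
    - [0.4, [0, 0, 0], [0, 0, 0]]

```text
time_s: 15.75
tool_pos: [0.4309, 0.0146, 0.0099]
tool_rot: [180.0, -0.3, -178.9]
force: [-2.7, 1.0, 9.9]
grip_width: 0.0493
```

```bash
python3 -c "
from h import *
go(.518,.011,.015,.7)"
```

```text
t 15.75 pos [0.4309 0.0146 0.0099] rot [ 180.    -0.3 -178.9] shift cm [-8.7  -0.52 -0.56] turn [ 0.  -0.3  0.4]
```

>>> servo_tool:
  plan:
    - [0.4, [0, -0.2, -0.5], [0, -0.8, 0]]
    - [0.4, [-2, -0.2, 0], [0, 0, 0]]
    - [0.4, [-2, -0.2, 0], [0, 0, 0]]
    - [0.4, [-2, -0.2, 0], [0, 0, 0]]
    - [0.4, [-1.5, -0.2, 0], [0, 0, 0]]
    - [0.4, [-0.4, 0, 0], [0, 0, 0]]
    - [0.4, [0, 0, 0], [0, 0, 0]]

```text
time_s: 16.33
tool_pos: [0.5128, 0.0005, 0.0179]
tool_rot: [-180.0, 0.7, -179.3]
force: [-1.3, 0.4, -2.4]
grip_width: 0.0496
```

```bash
python3 -c "
from h import *
go(.518,.011,.016,.7);print(env.get_obs()['force'])"
```

```text
t 16.3333 pos [5.128e-01 5.000e-04 1.790e-02] rot [-180.     0.7 -179.3] shift cm [-0.53  1.05  0.2 ] turn [-0.   0.7  0. ]
[-1.28354348  0.43755941 -2.42981839]
```

>>> servo_tool:
  plan:
    - [0.4, [0, 0.5, 0.3], [0, 0.2, 0]]
    - [0.4, [0, 0.5, 0], [0, 0, 0]]
    - [0.4, [0, 0, 0], [0, 0, 0]]
    - [0.4, [0, 0, 0], [0, 0, 0]]

```text
time_s: 16.67
tool_pos: [0.5094, 0.0109, 0.0146]
tool_rot: [-180.0, 0.3, -179.4]
force: [0.4, -1.2, -1.7]
grip_width: 0.0493
```

>>> servo_tool:
  plan:
    - [0.4, [0, 0, -0.1], [0, 0, 0]]
    - [0.4, [0, 0, 0], [0, 0, 0]]
    - [0.4, [0, 0, 0], [0, 0, 0]]

```text
time_s: 16.92
tool_pos: [0.5078, 0.0117, 0.0156]
tool_rot: [180.0, 0.2, -179.3]
force: [0.3, -0.8, -1.5]
grip_width: 0.0493
```

>>> servo_tool:
  plan:
    - [0.4, [0, 0, -0.1], [0, 0, 0]]
    - [0.4, [0, 0, 0], [0, 0, 0]]
    - [0.4, [0, 0, 0], [0, 0, 0]]

```text
time_s: 17.17
tool_pos: [0.5076, 0.0116, 0.0168]
tool_rot: [180.0, 0.2, -179.3]
force: [0.8, -0.3, -2.6]
grip_width: 0.0493
```

>>> servo_tool:
  plan:
    - [0.4, [0, 0, -0.1], [0, 0, 0]]
    - [0.4, [0, 0, 0], [0, 0, 0]]
    - [0.4, [0, 0, 0], [0, 0, 0]]

```text
time_s: 17.42
tool_pos: [0.5077, 0.0114, 0.018]
tool_rot: [180.0, 0.3, -179.3]
force: [0.4, 0.5, -2.5]
grip_width: 0.0489
```

>>> servo_tool:
  plan:
    - [0.4, [0, 0, -0.1], [0, 0, 0]]
    - [0.4, [0, 0, 0], [0, 0, 0]]
    - [0.4, [0, 0, 0], [0, 0, 0]]

```text
time_s: 17.67
tool_pos: [0.5077, 0.0113, 0.0191]
tool_rot: [180.0, 0.3, -179.3]
force: [0.3, 0.3, -2.6]
grip_width: 0.0495
```

>>> servo_tool:
  plan:
    - [0.4, [0, 0, -0.1], [0, 0, 0]]
    - [0.4, [0, 0, 0], [0, 0, 0]]
    - [0.4, [0, 0, 0], [0, 0, 0]]

```text
time_s: 17.92
tool_pos: [0.5078, 0.0113, 0.0202]
tool_rot: [180.0, 0.3, -179.3]
force: [0.5, 0.1, -1.1]
grip_width: 0.0493
```

>>> servo_tool:
  plan:
    - [0.4, [0, 0, -0.1], [0, 0, 0]]
    - [0.4, [0, 0, 0], [0, 0, 0]]
    - [0.4, [0, 0, 0], [0, 0, 0]]

```text
time_s: 18.17
tool_pos: [0.5077, 0.0113, 0.0213]
tool_rot: [180.0, 0.2, -179.3]
force: [-0.7, -0.2, -1.7]
grip_width: 0.0492
```

>>> servo_tool:
  plan:
    - [0.4, [0, 0, -0.1], [0, 0, 0]]
    - [0.4, [0, 0, 0], [0, 0, 0]]
    - [0.4, [0, 0, 0], [0, 0, 0]]

```text
time_s: 18.42
tool_pos: [0.5076, 0.0113, 0.0223]
tool_rot: [180.0, 0.2, -179.3]
force: [0.1, -0.2, -1.5]
grip_width: 0.0493
```

>>> servo_tool:
  plan:
    - [0.4, [0, 0, -0.1], [0, 0, 0]]
    - [0.4, [0, 0, 0], [0, 0, 0]]
    - [0.4, [0, 0, 0], [0, 0, 0]]

```text
time_s: 18.67
tool_pos: [0.5074, 0.0112, 0.0231]
tool_rot: [180.0, 0.2, -179.3]
force: [1.1, -0.9, -3.1]
grip_width: 0.0496
```

>>> servo_tool:
  plan:
    - [0.4, [0, 0, -0.1], [0, 0, 0]]
    - [0.4, [0, 0, 0], [0, 0, 0]]
    - [0.4, [0, 0, 0], [0, 0, 0]]

```text
time_s: 18.92
tool_pos: [0.5071, 0.0112, 0.0238]
tool_rot: [180.0, 0.2, -179.3]
force: [0.4, 0.2, -2.9]
grip_width: 0.0491
```

>>> servo_tool:
  plan:
    - [0.4, [0, 0, -0.1], [0, 0, 0]]
    - [0.4, [0, 0, 0], [0, 0, 0]]
    - [0.4, [0, 0, 0], [0, 0, 0]]

```text
time_s: 19.17
tool_pos: [0.5069, 0.0112, 0.0246]
tool_rot: [-180.0, 0.2, -179.3]
force: [1.0, -0.2, -3.1]
grip_width: 0.0489
```

>>> servo_tool:
  plan:
    - [0.4, [0, 0, 0.5], [0, 0, 0]]
    - [0.4, [0, 0, 0.5], [0, 0, 0]]
    - [0.4, [0, 0, 0.1], [0, 0, 0]]
    - [0.4, [0, 0, 0], [0, 0, 0]]
    - [0.4, [0, 0, 0], [0, 0, 0]]

```text
time_s: 19.58
tool_pos: [0.5072, 0.0112, 0.0128]
tool_rot: [180.0, 0.2, -179.3]
force: [-0.2, 0.0, -2.3]
grip_width: 0.0493
```

>>> servo_tool:
  plan:
    - [0.4, [0, 0, 0.08], [0, 0, 0]]
    - [0.4, [0, 0, 0], [0, 0, 0]]
    - [0.4, [0, 0, 0], [0, 0, 0]]

```text
time_s: 19.83
tool_pos: [0.5075, 0.0112, 0.0121]
tool_rot: [180.0, 0.2, -179.3]
force: [0.6, -0.8, -1.2]
grip_width: 0.0492
```

>>> servo_tool:
  plan:
    - [0.4, [0, 0, 0.08], [0, 0, 0]]
    - [0.4, [0, 0, 0], [0, 0, 0]]
    - [0.4, [0, 0, 0], [0, 0, 0]]

```text
time_s: 20.08
tool_pos: [0.5078, 0.0112, 0.0115]
tool_rot: [180.0, 0.2, -179.3]
force: [0.0, 0.3, -2.7]
grip_width: 0.0494
```

>>> servo_tool:
  plan:
    - [0.4, [0, 0, 0.08], [0, 0, 0]]
    - [0.4, [0, 0, 0], [0, 0, 0]]
    - [0.4, [0, 0, 0], [0, 0, 0]]

```text
time_s: 20.33
tool_pos: [0.508, 0.0113, 0.0109]
tool_rot: [180.0, 0.3, -179.3]
force: [-1.4, 0.4, -1.6]
grip_width: 0.0498
```

>>> servo_tool:
  plan:
    - [0.4, [0, 0, 0.08], [0, 0, 0]]
    - [0.4, [0, 0, 0], [0, 0, 0]]
    - [0.4, [0, 0, 0], [0, 0, 0]]

```text
time_s: 20.58
tool_pos: [0.5082, 0.0113, 0.0102]
tool_rot: [180.0, 0.3, -179.3]
force: [-0.6, -0.4, -0.5]
grip_width: 0.0492
```

>>> servo_tool:
  plan:
    - [0.4, [0, 0, -0.4], [0, 0, 0]]
    - [0.4, [2, 0, 0], [0, 0, 0]]
    - [0.4, [2, 0, 0], [0, 0, 0]]
    - [0.4, [2, 0, 0], [0, 0, 0]]
    - [0.4, [1.2, 0, 0], [0, 0, 0]]
    - [0.4, [0, 0, 0], [0, 0, 0]]

```text
time_s: 21.08
tool_pos: [0.4346, 0.01, 0.0147]
tool_rot: [-180.0, 0.4, -179.4]
force: [-0.1, -0.2, -2.3]
grip_width: 0.0492
```

```bash
python3 -c "
from h import *
go(.430,.011,.011,.7)"
```

```text
t 21.0833 pos [0.4346 0.01   0.0147] rot [-180.     0.4 -179.4] shift cm [0.47 0.1  0.36] turn [-0.   0.4 -0.1]
```

>>> servo_tool:
  plan:
    - [0.4, [0.2, 0.1, 0.3], [0, 0, 0]]
    - [0.4, [0, 0, 0.2], [0, 0, 0]]
    - [1, [0, 0, 0], [0, 0, 0]]
    - [1, [0, 0, 0], [0, 0, 0]]
    - [1, [0, 0, 0], [0, 0, 0]]
    - [1, [0, 0, 0], [0, 0, 0]]
    - [1, [0, 0, 0], [0, 0, 0]]
    - [1, [0, 0, -2], [0, 0, 0]]
    - [1, [0, 0, -3], [0, 0, 0]]
    - [1, [0, 2, -2], [0, 0, 0]]
    - [1, [0, 3.5, 0], [0, 0, 0]]
    - [1, [0.5, 3.5, 0], [0, 0, -1]]
    - [1, [0.5, 2.5, 0], [0, 0, -1]]
    - [1, [0, 0, 0], [0, 0, 0]]

```text
time_s: 22.25
tool_pos: [0.4295, 0.1292, 0.0864]
tool_rot: [180.0, 1.1, -177.8]
force: [0.5, 0.6, 0.2]
grip_width: 0.0869
```

```bash
python3 -c "
from h import *
go(.402,.1455,.004,2.6)
c=cam('top')
for p in packs(c):print(*p)"
```

```text
t 22.25 pos [0.4295 0.1292 0.0864] rot [ 180.     1.1 -177.8] shift cm [2.84 1.73 8.19] turn [ 0.   1.1 -0.4]
y [473.  291.6] [ 47. 169.] -1.1 556
b [262.6 508.4] [ 46. 164.] 62.5 572
b [408.6 662.2] [ 47. 165.] -5.6 778
b [811.3 240.6] [ 45. 160.] -1.7 846
g [ 451.5 -132.3] [ 43. 163.] -2.3 471
r [484.5  10.6] [ 49. 169.] 0.0 485
```

>>> servo_tool:
  plan:
    - [1, [1.4, 0.9, 2], [0, 1, -0.4]]
    - [1, [1.2, 0.8, 2], [0, 0, 0]]
    - [1, [0.2, 0, 1.8], [0, 0, 0]]
    - [1, [0, 0, 0.5], [0, 0, 0]]
    - [1, [0, 0, 0], [0, 0, 0]]

```text
time_s: 22.72
tool_pos: [0.4047, 0.1399, 0.0225]
tool_rot: [-179.9, 0.4, -177.7]
force: [-0.2, -0.3, 0.4]
grip_width: 0.0867
```

```bash
python3 -c "
from h import *
go(.402,.1455,.006,2.6)"
```

```text
t 22.7167 pos [0.4047 0.1399 0.0225] rot [-179.9    0.4 -177.7] shift cm [0.26 0.57 1.65] turn [-0.1  0.4 -0.3]
```

>>> servo_tool:
  plan:
    - [1, [0.3, 0.6, 0.8], [0, 0.4, -0.3]]
    - [1, [0, 0, 0.6], [0, 0, 0]]
    - [1, [0, 0, 0.15], [0, 0, 0]]
    - [0.4, [0, 0, 0], [0, 0, 0]]
    - [0.4, [0, 0, 0], [0, 0, 0]]
    - [0.4, [0, 0, 0], [0, 0, 0]]
    - [0.4, [0, 0, 0], [0, 0, 0]]
    - [0.4, [0, 0, 0], [0, 0, 0]]
    - [0.4, [0, 0, 0], [0, 0, 0]]
    - [0.4, [0, 0, 0], [0, 0, 0]]
    - [0.4, [0, 0, 0], [0, 0, 0]]
    - [0.4, [0, 0, 0], [0, 0, 0]]

```text
time_s: 23.72
tool_pos: [0.4061, 0.145, 0.0093]
tool_rot: [180.0, 0.3, -177.7]
force: [-0.0, -0.4, -0.1]
grip_width: 0.0485
```

```bash
python3 -c "
from h import *
go(.402,.1455,.006,2.6)"
```

```text
t 23.7167 pos [0.4061 0.145  0.0093] rot [ 180.     0.3 -177.7] shift cm [0.41 0.06 0.32] turn [ 0.   0.3 -0.3]
```

>>> servo_tool:
  plan:
    - [0.7, [0, 0, 0], [0, 0, 0]]
    - [0.7, [0, 0, 0], [0, 0, 0]]
    - [0.7, [0.3, 0, 0.3], [0, 0, 0]]
    - [0.7, [0.1, 0, 0.3], [0, 0, 0]]
    - [0.4, [0, 0, 0], [0, 0, 0]]
    - [0.4, [0, 0, 0], [0, 0, 0]]
    - [0.4, [0, 0, 0], [0, 0, 0]]
    - [0.4, [0, 0, 0], [0, 0, 0]]
    - [0.4, [0, 0, 0], [0, 0, 0]]

```text
time_s: 24.47
tool_pos: [0.4013, 0.1449, 0.0024]
tool_rot: [180.0, 0.2, -177.7]
force: [0.3, -0.4, -0.1]
grip_width: 0.0493
```

>>> servo_tool:
  plan:
    - [0.4, [0, 0, -2], [0, 0, 0]]
    - [0.4, [-1.5, 0, -2], [0, 0, 0]]
    - [0.4, [-1.5, -1, -1.5], [0, 0, 0]]
    - [0.4, [0, -3, 0], [0, 0, 1]]
    - [0.4, [0, -3, 0], [0, 0, 1]]
    - [0.4, [0, -3, 0], [0, 0, 0]]
    - [0.4, [0, -2, 0], [0, 0, 0]]
    - [0.4, [0, 0, 0], [0, 0, 0]]
    - [0.4, [0, 0, 0], [0, 0, 0]]

```text
time_s: 25.22
tool_pos: [0.4347, 0.0217, 0.0599]
tool_rot: [-180.0, 0.2, -179.5]
force: [-0.5, 0.8, -1.2]
grip_width: 0.0495
```

```bash
python3 -c "
from h import *
go(.434,.0105,.045,0.2)
c=cam('top')
for p in packs(c,.043):
  if p[0]=='b':print(*p)"
```

```text
t 25.2167 pos [0.4347 0.0217 0.0599] rot [-180.     0.2 -179.5] shift cm [ 0.08 -1.11  1.49] turn [-0.   0.2  0.3]
b [260.8 497. ] [ 45. 160.] 62.7 561
b [403. 647.] [ 46. 161.] -5.7 762
b [795.8 235.9] [ 44. 156.] -1.7 830
```

>>> servo_tool:
  plan:
    - [0.4, [0, -0.6, 1], [0, 0, 0.5]]
    - [0.4, [0, -0.5, 1], [0, 0, 0]]
    - [0.4, [0, 0, 1], [0, 0, 0]]
    - [0.4, [0, 0, 0], [0, 0, 0]]

```text
time_s: 25.6
tool_pos: [0.4347, 0.0128, 0.0268]
tool_rot: [-180.0, 0.2, -179.7]
force: [-1.3, 0.3, -1.4]
grip_width: 0.0491
```

```bash
python3 -c "
from h import *
go(.4356,.0107,.0245,0.2)"
```

```text
t 25.6 pos [0.4347 0.0128 0.0268] rot [-180.     0.2 -179.7] shift cm [-0.09 -0.21  0.23] turn [-0.   0.2  0.1]
```

Lower, release, go down to straddle both, lightly clamp to square.

>>> servo_tool:
  plan:
    - [0.4, [-0.1, -0.2, 0.15], [0, 0, 0]]
    - [0.4, [0, 0, 0.12], [0, 0, 0]]
    - [0.4, [0, 0, 0], [0, 0, 0]]

```text
time_s: 25.85
tool_pos: [0.4353, 0.0108, 0.0236]
tool_rot: [-179.9, 0.1, -179.6]
force: [-0.4, 0.5, -0.3]
grip_width: 0.0492
```

>>> servo_tool:
  plan:
    - [0.75, [0, 0, 0], [0, 0, 0]]
    - [0.75, [0, 0, 0], [0, 0, 0]]
    - [0.75, [0, 0, 0], [0, 0, 0]]
    - [0.75, [0, 0, 0], [0, 0, 0]]
    - [0.75, [0, 0, 0], [0, 0, 0]]
    - [0.75, [0, 0, 0], [0, 0, 0]]

```text
time_s: 26.35
tool_pos: [0.4367, 0.0117, 0.0242]
tool_rot: [-179.9, 0.2, -179.5]
force: [0.8, 0.1, -0.0]
grip_width: 0.0651
```

```bash
python3 -c "
from h import *
go(.432,.0107,.008,0.4)
c=cam('top')
for p in packs(c,.021):
  if p[0]=='b':print(*p)
for p in packs(c):
  if p[0]=='r':print(*p)
cv2.imwrite('pics/t4.png',cv2.resize(c['image'][150:250,270:390],None,fx=6,fy=6,interpolation=cv2.INTER_CUBIC))"
```

```text
t 26.35 pos [0.4367 0.0117 0.0242] rot [-179.9    0.2 -179.5] shift cm [ 0.48 -0.09  1.62] turn [-0.1  0.2  0.1]
b [261.7 502.9] [ 45. 162.] 62.4 567
b [405.8 654.7] [ 46. 163.] -5.7 770
b [803.7 238.3] [ 45. 158.] -1.7 838
```

View pics/t4.png

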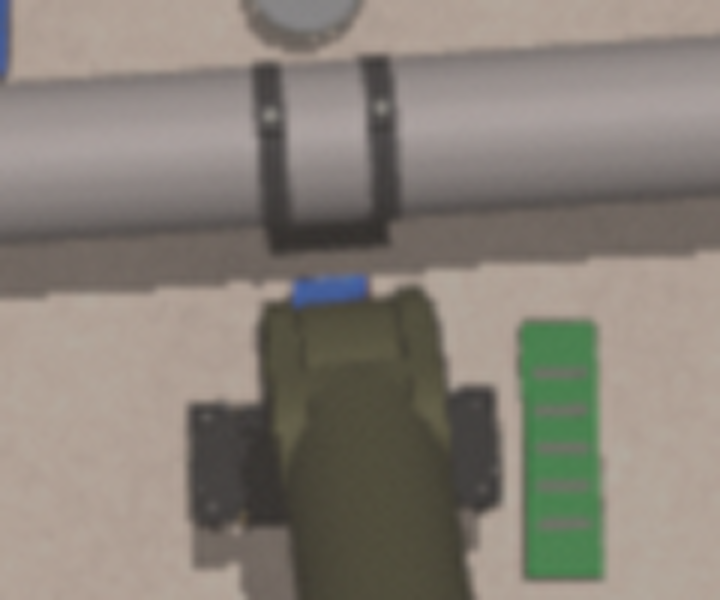

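>>> servo_tool:
  plan:
    - [0.75, [0.5, 0, 0.3], [0, 0, 0]]
    - [0.75, [0.5, 0, 0.5], [0, 0, 0]]
    - [0.75, [0.2, -0.1, 0.5], [0, 0, 0]]
    - [0.75, [0, 0, 0.3], [0, 0, 0]]
    - [0.75, [0, 0, 0], [0, 0, 0]]

```text
time_s: 26.82
tool_pos: [0.4227, 0.0105, 0.0063]
tool_rot: [-180.0, 0.2, -179.5]
force: [-0.0, -0.1, -0.9]
grip_width: 0.0654
```

```bash
python3 -c "
from h import *
go(.425,.0107,.006,0.4)"
```

```text
t 26.8167 pos [0.4227 0.0105 0.0063] rot [-180.     0.2 -179.5] shift cm [-0.23  0.02  0.03] turn [-0.   0.2  0.1]
```

>>> servo_tool:
  plan:
    - [0.4, [0, 0, 0], [0, 0, 0]]
    - [0.4, [0, 0, 0], [0, 0, 0]]
    - [0.4, [0, 0, 0], [0, 0, 0]]
    - [0.4, [0, 0, 0], [0, 0, 0]]
    - [0.4, [0, 0, 0], [0, 0, 0]]
    - [0.4, [0, 0, 0], [0, 0, 0]]
    - [0.4, [0, 0, 0], [0, 0, 0]]
  force: 45

```text
time_s: 27.4
tool_pos: [0.4223, 0.0104, 0.0058]
tool_rot: [-179.9, 0.1, -179.5]
force: [-0.3, -0.1, -1.2]
grip_width: 0.0499
```

>>> servo_tool:
  plan:
    - [0.4, [-0.5, 0, 0], [0, 0, 0]]
    - [0.4, [-0.5, 0, 0], [0, 0, 0]]
    - [0.4, [-0.5, 0, 0], [0, 0, 0]]
    - [0.4, [-0.5, 0, 0], [0, 0, 0]]
    - [0.4, [0, 0, 0], [0, 0, 0]]

```text
time_s: 27.82
tool_pos: [0.4419, 0.0107, 0.006]
tool_rot: [-180.0, -0.1, -179.5]
force: [0.2, 0.9, -0.7]
grip_width: 0.0494
```

```bash
python3 -c "
from h import *
go(.535,.0107,.0063,0.7);print(env.get_obs()['grip_width'])"
```

```text
t 27.8167 pos [0.4419 0.0107 0.006 ] rot [-1.800e+02 -1.000e-01 -1.795e+02] shift cm [-9.31 -0.08 -0.06] turn [-0.  -0.1 -0.2]
0.0493698709114545
```

>>> servo_tool:
  plan:
    - [0.4, [-0.5, 0, 0], [0, 0, 0]]
    - [0.4, [-0.5, 0, 0], [0, 0, 0]]
    - [0.4, [-0.5, 0, 0], [0, 0, 0]]
    - [0.4, [-0.5, 0, 0], [0, 0, 0]]
    - [0.4, [0, 0, 0], [0, 0, 0]]

```text
time_s: 28.23
tool_pos: [0.4595, 0.0108, 0.0058]
tool_rot: [-180.0, -0.8, -179.5]
force: [0.7, 0.3, 0.7]
grip_width: 0.0497
```

>>> servo_tool:
  plan:
    - [0.4, [-0.5, 0, 0], [0, 0, 0]]
    - [0.4, [-0.5, 0, 0], [0, 0, 0]]
    - [0.4, [0, 0, 0], [0, 0, 0]]

```text
time_s: 28.48
tool_pos: [0.463, 0.0109, 0.0057]
tool_rot: [180.0, -1.8, -179.5]
force: [0.6, 0.1, 0.3]
grip_width: 0.0495
```

```bash
python3 -c "
from h import *
go(.535,.0107,.006,0.7);o=env.get_obs();print(o['force'],o['wrist_torque'])"
```

```text
t 28.4833 pos [0.463  0.0109 0.0057] rot [ 180.    -1.8 -179.5] shift cm [-7.2  -0.08 -0.25] turn [ 0.  -1.8 -0.2]
[0.63767438 0.14910012 0.34360588] [-0.03059678 -0.66925782  0.02514215]
```

```bash
python3 -c "
from h import *
c=cam('top');s=cam('scene')
a=cv2.resize(c['image'][150:250,280:380],None,fx=4,fy=5,interpolation=cv2.INTER_CUBIC);b=cv2.resize(s['image'][140:240,250:350],None,fx=4,fy=5,interpolation=cv2.INTER_CUBIC)
cv2.imwrite('pics/t5.png',np.hstack([a,b]));o=env.get_obs();print(o['force'],o['wrist_torque'],o['tool_pos'],o['tool_rot'])"
```

```text
[-3.40501547 -0.54746639  2.82674651] [-0.0046767   0.35757221 -0.0354601 ] [0.46299812 0.01082877 0.0056292 ] [ 179.97963562   -1.73604802 -179.48605493]
```

View pics/t5.png

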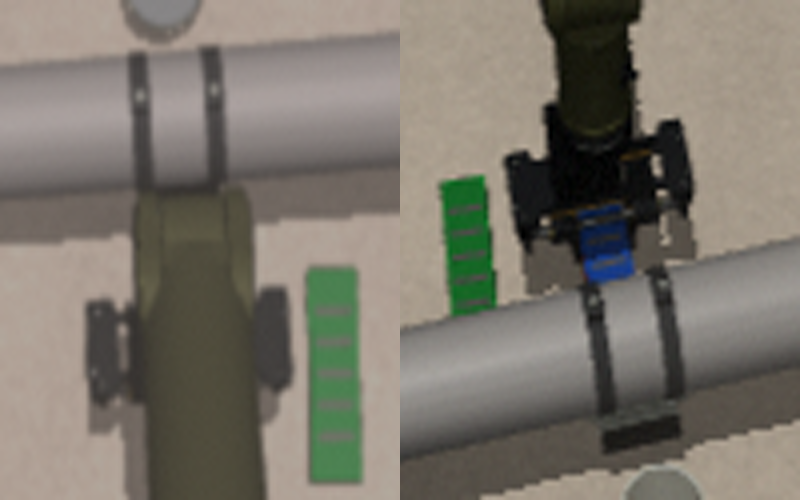

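>>> servo_tool:
  plan:
    - [0.4, [-0.8, 0, 0], [0, -2, 0]]
    - [0.4, [-0.8, 0, 0], [0, -0.5, 0]]
    - [0.4, [0, 0, 0], [0, 0, 0]]
  force: 60

```text
time_s: 28.83
tool_pos: [0.4695, 0.011, 0.0057]
tool_rot: [179.9, -0.5, -179.5]
force: [4.1, 0.2, -3.1]
grip_width: 0.0493
```

```bash
python3 -c "
from h import *
go(.535,.0107,.006,0.7);o=env.get_obs();print(o['force'],o['wrist_torque'])"
```

```text
t 28.8333 pos [0.4695 0.011  0.0057] rot [ 179.9   -0.5 -179.5] shift cm [-6.55 -0.09 -0.09] turn [ 0.1 -0.5 -0.2]
[ 4.06225452  0.16698733 -3.09211385] [-0.04601788 -0.44342591  0.02232526]
```

>>> servo_tool:
  plan:
    - [0.4, [-0.8, 0, 0], [0, -1, 0]]
    - [0.4, [-0.8, 0, 0], [0, -0.5, 0]]
    - [0.4, [-0.5, 0, 0], [0, 0, 0]]
    - [0.4, [0, 0, 0], [0, 0, 0]]
    - [0.4, [0, 0, 0], [0, 0, 0]]

```text
time_s: 29.25
tool_pos: [0.4783, 0.0107, 0.0056]
tool_rot: [179.8, -0.7, -179.5]
force: [-2.6, 1.1, 3.8]
grip_width: 0.0499
```

```bash
python3 -c "
from h import *
go(.535,.0107,.006,0.7);o=env.get_obs();print(o['force'],o['wrist_torque'])
c=cam('scene')
for p in packs(c,.021):
  if p[0]=='b':print(*p)
o=env.get_obs();print(o['force'],o['wrist_torque'])"
```

```text
t 29.25 pos [0.4783 0.0107 0.0056] rot [ 179.8   -0.7 -179.5] shift cm [-5.67 -0.05 -0.1 ] turn [ 0.2 -0.7 -0.2]
[-2.58249529  1.05003614  3.77619377] [-0.13552538  0.76974698 -0.03298791]
b [ 880.  -262.7] [ 49. 138.] -81.1 918
b [824.9 236.4] [ 49. 171.] -4.0 858
b [486.6  11.3] [51. 59.] 0.7 487
b [424.7 653.3] [ 49. 166.] -6.0 779
b [283.1 500.5] [ 57. 165.] 62.9 575
[-3.69852808  0.47730871  3.80105688] [-0.16124277  0.74541157 -0.04122646]
```

>>> servo_tool:
  plan:
    - [0.4, [-1.2, 0, -0.05], [0, -1, 0]]
    - [0.4, [-1.2, 0, -0.05], [0, -0.5, 0]]
    - [0.4, [-1.2, 0, 0], [0, -0.3, 0]]
    - [0.4, [0, 0, 0], [0, 0, 0]]

```text
time_s: 29.63
tool_pos: [0.504, 0.0103, 0.0057]
tool_rot: [179.8, -0.2, -179.5]
force: [3.9, 0.3, -3.9]
grip_width: 0.0496
```

```bash
python3 -c "
from h import *
go(.535,.0107,.006,0.7);o=env.get_obs();print(o['force'],o['wrist_torque'])"
```

```text
t 29.6333 pos [0.504  0.0103 0.0057] rot [ 179.8   -0.2 -179.5] shift cm [-3.1   0.01 -0.05] turn [ 0.2 -0.2 -0.2]
[ 3.87514432  0.25384605 -3.88384228] [ 0.04416573 -0.38322766  0.06146874]
```

>>> servo_tool:
  plan:
    - [0.4, [-1, 0, 0], [0, 0, 0]]
    - [0.4, [-1, 0, 0], [0, 0, 0]]
    - [0.4, [-0.6, 0, 0], [0, 0, 0]]
    - [0.4, [0, 0, 0], [0, 0, 0]]

```text
time_s: 29.97
tool_pos: [0.5223, 0.01, 0.0057]
tool_rot: [179.8, -1.4, -179.5]
force: [0.2, 0.4, 1.0]
grip_width: 0.0495
```

```bash
python3 -c "
from h import *
go(.535,.0107,.006,0.7);o=env.get_obs();print(o['force'],o['wrist_torque'])"
```

```text
t 29.9667 pos [0.5223 0.01   0.0057] rot [ 179.8   -1.4 -179.5] shift cm [-1.27  0.05 -0.06] turn [ 0.2 -1.4 -0.2]
[0.22228312 0.42071372 1.04369085] [-0.0975996  -0.34274803 -0.04630156]
```

>>> servo_tool:
  plan:
    - [0.4, [-1.2, 0, 0], [0, -1.2, 0]]
    - [0.4, [-0.6, 0, 0], [0, 0, 0]]
    - [0.4, [0, 0, 0], [0, 0, 0]]
    - [0.4, [0, 0, 0], [0, 0, 0]]

```text
time_s: 30.3
tool_pos: [0.5347, 0.0097, 0.0057]
tool_rot: [179.8, -0.9, -179.5]
force: [-3.9, 0.1, 3.5]
grip_width: 0.0497
```

```bash
python3 -c "
from h import *
go(.535,.0107,.006,0.7);o=env.get_obs();print(o['force'],o['wrist_torque'])
c=cam('scene');t=cam('top')
for p in packs(c,.021)+packs(t,.021):
  if p[0]in'br':print(*p)
cv2.imwrite('pics/s6.png',cv2.resize(c['image'][140:250,250:370],None,fx=6,fy=5,interpolation=cv2.INTER_CUBIC))"
```

```text
t 30.3 pos [0.5347 0.0097 0.0057] rot [ 179.8   -0.9 -179.5] shift cm [-0.03  0.1  -0.03] turn [ 0.2 -0.9 -0.2]
[-3.9273696   0.07998354  3.53178777] [-0.13233168  0.88695333  0.01983124]
b [ 879.8 -261.6] [ 49. 140.] -81.1 918
b [825.1 236.2] [ 49. 171.] -4.2 858
b [424.7 653.3] [ 49. 166.] -6.0 779
b [283.1 500.5] [ 57. 165.] 62.9 575
b [261.7 503.1] [ 46. 162.] 62.2 567
b [405.8 654.7] [ 46. 163.] -5.7 770
b [803.7 238.3] [ 45. 158.] -1.7 838
```

View pics/s6.png

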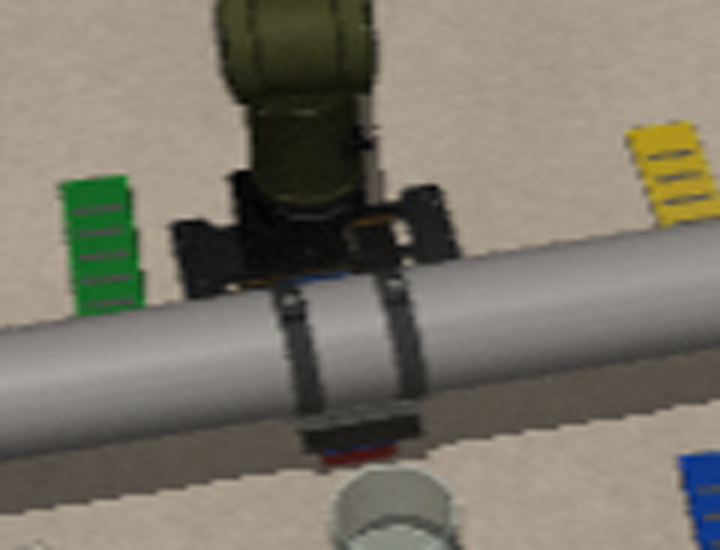

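>>> servo_tool:
  plan:
    - [0.75, [0, 0, 0], [0, -0.5, 0]]
    - [0.8, [0, 0, 0], [0, 0, 0]]
    - [0.85, [0, 0, 0], [0, 0, 0]]
    - [0.85, [0, 0, 0], [0, 0, 0]]
    - [0.85, [0, 0, 0], [0, 0, 0]]
    - [0.85, [0, 0, 0], [0, 0, 0]]
    - [0.85, [0, 0, 0], [0, 0, 0]]

```text
time_s: 30.98
tool_pos: [0.5383, 0.0099, 0.0054]
tool_rot: [179.8, 0.2, -179.5]
force: [0.5, 0.8, 0.9]
grip_width: 0.0735
```

>>> servo_tool:
  plan:
    - [0.85, [1, 0, 0], [0, 0, 0]]
    - [0.85, [1.5, 0, 0], [0, 0, 0]]
    - [0.85, [1.5, 0, 0], [0, 0, 0]]
    - [0.85, [1.5, 0, -1], [0, 0, 0]]
    - [0.85, [1, 0, -3], [0, 0, 0]]
    - [0.85, [0, 0, -4], [0, 0, 0]]
    - [0.85, [0, 2, -4], [0, 0, 0]]
    - [0.85, [0, 4, -4], [0, 0, 0]]
    - [0.85, [0, 4, -1], [0, 0, 0]]
    - [0.85, [0, 4, 0], [0, 0, 0]]
    - [0.85, [0, 3, 0], [0, 0, 0]]
    - [0.85, [0, 0, 0], [0, 0, 0]]

```text
time_s: 31.98
tool_pos: [0.4608, 0.1727, 0.1711]
tool_rot: [179.5, -0.0, 179.9]
force: [0.4, 0.9, 0.5]
grip_width: 0.0743
```

```bash
python3 -c "
from h import *
s=cam('scene');t=cam('top')
for p in packs(t,.021):
  if p[0] in 'br':print(*p)
for p in packs(t):
  if p[0] in 'yg':print(*p)
hsv=cv2.cvtColor(s['image'],cv2.COLOR_BGR2HSV)
m=cv2.inRange(hsv,(0,130,40),(6,255,255))|cv2.inRange(hsv,(174,130,40),(180,255,255));m[:,:295]=0;m[:,330:]=0;m[:222]=0;m[240:]=0
v,u=np.nonzero(m);print(u.min(),u.max(),v.min(),v.max());
for uu in (u.min()+2,(u.min()+u.max())//2,u.max()-2):
  vv=v[u==uu]; print(uu,vv.min(),vv.max(),'bottom',ray(s,uu,vv.max()+.5,0)[:2],'redtop',ray(s,uu,vv.min()-.5,.021)[:2])
a=cv2.resize(t['image'][150:250,270:370],None,fx=4,fy=5,interpolation=cv2.INTER_CUBIC);b=cv2.resize(s['image'][150:250,250:350],None,fx=4,fy=5,interpolation=cv2.INTER_CUBIC)
cv2.imwrite('pics/f.png',np.hstack([a,b]))"
```

```text
b [261.7 503.1] [ 46. 162.] 62.2 567
b [405.8 654.7] [ 46. 163.] -5.7 770
b [549.2  11.3] [47. 72.] -3.0 549
b [803.7 238.3] [ 45. 158.] -1.7 838
y [473.1 291.7] [ 47. 169.] -1.1 556
g [ 451.3 -132.3] [ 43. 163.] -2.3 470
304 315 229 232
306 231 232 bottom [ 0.67986582 -0.00398809] redtop [ 0.68287922 -0.00376365]
309 230 231 bottom [0.67769796 0.00895193] redtop [0.68072032 0.00905832]
313 230 230 bottom [0.67636205 0.02595438] redtop [0.68403464 0.02501435]
```

View pics/f.png

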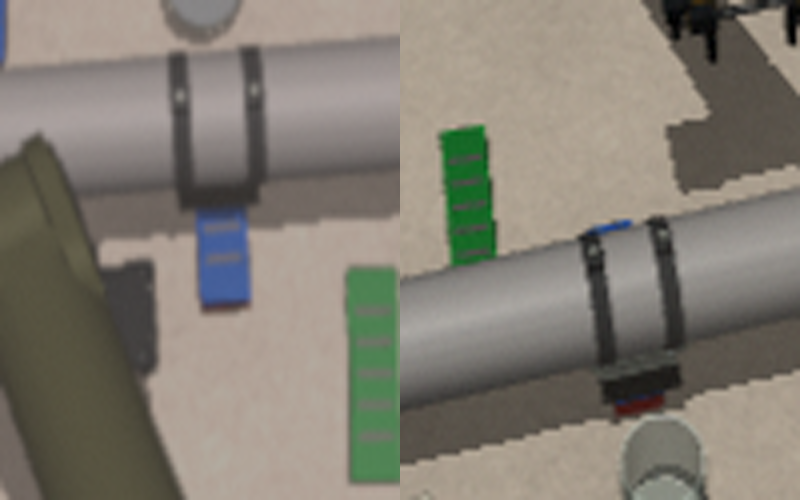

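```bash
python3 -c "
from h import *
print(env.get_obs()['force'],env.get_obs()['time_s'],env.sign_off())"
```

```text
the job is handed in; nothing more can be done
[ 0.38453659 -0.49590299  0.07058279] 32.0833 None
```

The red (21 mm) and blue (13 mm) packers, 34 mm together, are under the shoe, and I handed the job in at 32 s. I used the blue packer nearest the robot's base.

**Gap:** I felt for it twice, holding the yellow and then the red packer and touching both the sole and the ledge. The touch points came from small shifts in arm position and force, and the held packers sagged about 2 mm at the nose. With the sag allowed for I get 31 to 32 mm. Without it the readings go up to 33.3 mm, so either way 34 mm is the thinnest pair that bears. The nip should be about 2.5 mm by the lower figure and about 0.7 mm by the higher one.

**Insertion:** I laid blue on red, clamped both together to square them and slid them in from the robot's side. The force readings swung by about ±4 N as the pair met the lip and slid under the sole, and the tool pitched up to 1.8°, which I corrected.

**Last checks:**
- **Front edge:** red's front edge is at x ≈ 0.680 m, about 40 mm past the middle of the shoe (10 mm past the sole).
- **Alignment:** blue's back end is at about 0.512 m, against 0.510 m expected, and the pair is within 1–2 mm of the shoe's centre line. The gripper let go at a yaw of 0.5°, against 0.7° measured for the duct. The last camera mask gave blue −3°, but only part of it showed, so I discounted that figure.
- **Spares:** yellow and green lie flat on the ledge, clear of the saddle.
- **Bystanders:** I did not touch the cup, funnel or brush. I did not measure their positions again at the end.
- **Not checked:** I did not measure the nip directly after letting go.

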